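# Isolate the print-studio warming plate

## Robot

A 7-joint arm with a two-finger parallel gripper is mounted at the origin on the work surface. World frame = base frame: x ahead of the robot, y to its left, z up, the work surface at z = 0. Lengths are in mm, angles in rad, forces in N, time in s.
With the tool pointing down it reaches from about 350 to 900 mm from the base axis. Payload 7.2 kg.
Tool frame: the origin (TCP) lies at the centre of the arm's flange, where the gripper is bolted on; the fingertips stand 182 mm ahead of it and the grasp point (between the pads) lies ctrl.tcp_to_grasp ahead of it (ctrl.tcp_to_grasp is the distance from the TCP to the grasp point, in mm); z points along the fingers, y is the line along which they close (so a half turn about z gives the same grasp; the last joint's range is limited). The gripper opens to 88 mm and grips with 3 to 60 N. Pads are 20 mm wide; open, the fingers measure 115 mm over their backs; the gripper's body (75 mm by 178 mm) begins 61 mm behind the grasp point.
Start: joints at [1.143, 0.411, -0.013, 1.596, 0.006, 1.134, -0.082], TCP at [220.041, -584.983, 404.653] pointing down, gripper open.
Joint ranges: [-2.95, 2.95], [-0.29, 1.99], [-1.47, 1.44], [0.14, 2.54], [-1.03, 4.17], [0.13, 1.85], [-2.86, 2.86]. Speed limits (rad/s): [2.39, 2.39, 3.01, 3.01, 3.14, 3.14, 3.14].

## Interface

Orientations are given as a unit quaternion [w, x, y, z].
In Python, from plant import ctrl gives the robot as it stands.
- The arm moves only by the shell command python3 -m crank 'ROWS' [FORCE]. ROWS is JSON, a list of rows, each an object of numbers: "tx", "ty", "tz": the shift along the tool's x, y, z in mm; "turn": the turn about the tool's z in degrees; "gripper": the opening in per cent of the stroke, from 0 (shut) to 100 (fully open). A call has 1 to 8 rows; each row shifts and turns the commanded pose from where the row before left it, along the tool's axes as they then stand; what a row does not reach is not made up. A row lasts 1/12 s, in which the tool goes at most 41.7 mm and 7.16 degrees, less where a joint would pass 70% of its speed; a pose out of reach is approached as far as the arm can. A call with a gripper value outside its range is refused whole. The fingers move at their own pace and stop on an object; FORCE is the grip in N (left out, the last holds). Time passes only in rows, so rows that do not move let the fingers close. It gives the time, the measured TCP pose, the force, the opening and the grip force at its end, in the units of the state.
- ctrl.read_state(): the state, without advancing time (a new reading comes with each control period).
- ctrl.grab_frame(name): name is "scene" or "top" or "wrist"; returns a dict with "pixels" (480x640x3 uint8, red, green, blue), "camera_matrix" (3x3 intrinsics, pixels), "pose" (4x4, takes a point from camera to world coordinates). Camera axes: x right, y down, z forward; pixel columns grow to the right and rows downward; lengths in mm; the calibration is good to about 2 mm. A picture is of the moment at which its call begins. There is no depth.
- ctrl.job_done(): hands the job in; it is judged then, once.
Trained networks look in a picture, given as the dict that the camera call returned (one of the last four; its "shot" number tells which), for a name from the list of things; names that differ only in an ending like _2 or _b are one class to them, and where a whole thing is asked for, a point or a joint stands for the part that bears it (a point fixed in the world has none). Each returns a list of dicts, best first, with "conf" (0 to 1); they miss things now and then, are a little off and sometimes report something else, mostly with a low value. They report only what shows in the picture. A call takes as long as a camera call.
- ctrl.masks_of(query, picture): "region" (480x640 bool, what is visible of it) and "bbox" ([left, top, right, bottom] in pixels, round what is visible of it).
- ctrl.place_of(query, picture): "point" ([row, column] in pixels: a listed point, or the origin of a listed thing).
The state is a dict: "t": time; "joints": joint angles; "dq": joint speeds; "effort": joint torques, N m; "tool_pos": TCP position; "eef_rot": TCP orientation; "wrist_force": force on the tool from outside, world axes, zero at the start; "wrist_torque": the same for the moment, N m; "grip_width": finger opening in mm; "gripper_force": force on a finger pad.
Only numpy, scipy, OpenCV 4.12 (cv2) and the standard library are available. Lean on these libraries where they do the work, as an engineer would, in place of code of your own. Each camera call takes 0.05 s, during which the arm holds its last target. There are 200 camera calls.

## Task

The warming plate on this printmaking bench is to be serviced: on the larger of the two grey isolator boxes, turn the black bar handle a quarter turn clockwise, all the way to off, and then swing its steel lockout hasp fully out, by its post, so that it stands square out past the box's edge. Do not swing the hasp before the handle is at off, and do not touch the smaller switch box.

Things in the scene. Friction and masses are not known exactly. Their poses are not given: they have to be found in the camera images.
- isolator: The larger grey isolator box, fixed on the bench: 110 (its x) x 170 (its y) x 70 mm high; origin at the centre of its underside, z up; yaw within 23 degrees of the bench's. On its top: the black bar handle, its upright axis at x 0, y +30 mm, and the steel hasp, its upright pivot at x +40, y -55 mm. It stands at the robot's left or right, the small switch box opposite.
- handle (a joint): Handle angle, rad, clockwise from above: 0 = on, bar along box y; 1.571 = off, at a stop, bar along box x. Starts 0 to 0.2, stays where left, friction 0.12 N m. A disc 60 mm across, top 82 mm above the bench, carries an upright bar centred on the axis, 84 mm long, 14 thick, from 82 to 116 mm above the bench.
- hasp (a joint): Hasp angle, rad, counter-clockwise from above: 0 = stowed, tongue pointing from pivot to box -x; 1.571 = fully out, at a stop, pointing to box -y past the edge. Starts 0 to 0.25, stays where left, friction 0.06 N m. Flat tongue 22 x 85 mm, top 78 mm above the bench; 70 mm from the pivot an upright round post, 16 mm across, from 78 to 110 mm above the bench.
- small_switch: The smaller grey switch box, not to be touched: same materials, same kind of handle and hasp, 80 (its x) x 115 (its y) x 55 mm high, 101 mm to the top of its 50 mm bar handle; origin at the centre of its underside. Fixed on the bench.

How it is judged (in metres and radians):
On the way:
1. the larger box's handle is turned to off (value of joint handle above 1.39 rad), for 0.2 s.
At the end, for the whole second after the job is handed in: The larger box's bar handle is at off (within 10 degrees of its stop) and its hasp is swung fully out (within 10 degrees of its stop), both at rest (value of joint each of handle, hasp above 1.39 rad and velocity of joint each of hasp, handle below 0.05 rad/s); the robot touches nothing.
It fails at once if the hasp is swung out (beyond 0.6 rad) while the handle is not at off (below 1.39 rad) (value of joint hasp above 0.6 rad and value of joint handle below 1.39 rad).
It fails at once if the smaller switch box is touched (over 2 N) (contact force between small_switch and the fingers above 2 N or contact force between small_switch and the arm above 2 N).
It also fails if it takes over 53 s, if anything falls off the work surface, if the arm or the gripper's body presses on something with over 40 N, if the wrist force passes 120 N, or if a joint passes its speed limit or range.

## Working session

There is one attempt and no reset: what is moved stays moved. The work goes in short steps, Python scripts to look and compute and a shell command to move; the robot and the scene stay as the last step left them, time stands still between calls to the robot, and variables do not carry over. Pictures are saved under pics/ and viewed, at most 10 in all, crops included, and the job is handed in when it is done.

```bash
mkdir -p pics; cat > h.py <<'E'
import numpy as np,cv2
from plant import ctrl
def ray(f,uv,z):
    K=np.array(f["camera_matrix"]);P=np.array(f["pose"])
    d=P[:3,:3]@np.linalg.inv(K)@np.array([uv[0],uv[1],1.0]);o=P[:3,3]
    return o+d*(z-o[2])/d[2]
def proj(f,p):
    K=np.array(f["camera_matrix"]);P=np.array(f["pose"])
    c=P[:3,:3].T@(np.array(p,float)-P[:3,3]);q=K@c;return q[:2]/q[2]
def save(f,n): cv2.imwrite("pics/"+n,cv2.cvtColor(f["pixels"],cv2.COLOR_RGB2BGR))
E
python3 - <<'E'
from h import *
print(ctrl.tcp_to_grasp,ctrl.read_state())
for n in("top","scene"):
    f=ctrl.grab_frame(n);save(f,n+"0.png");print(n,np.array(f["pose"]).round(2).tolist())
    for q,z in(("isolator",0),("handle",0),("hasp",0),("small_switch",0)):
        for m in ctrl.masks_of(q,f)[:2]: 
            r=np.argwhere(m["region"]);print(q,"mask",m["conf"],m["bbox"],r.mean(0).round(1))
        for m in ctrl.place_of(q,f)[:2]:
            p=m["point"];print(q,"pt",m["conf"],p,ray(f,(p[1],p[0]),z).round(0))
E
```

```text
163.3 {'t': 0.0, 'joints': array([ 1.1428113 ,  0.41191915, -0.01275242,  1.59701774,  0.0056118 ,
        1.13433842, -0.08219514]), 'dq': array([-0.00164643,  0.00025301, -0.00080032,  0.00175124,  0.0015952 ,
       -0.00062326, -0.00135938]), 'effort': array([ 5.05333701e-04, -5.87949085e+01,  6.41498286e-01, -2.91072446e+01,
       -5.40076930e-02,  1.83167215e-02,  1.32782552e-04]), 'tool_pos': array([ 219.96878223, -584.78499206,  403.80741741]), 'eef_rot': array([-7.98310279e-04,  9.83856209e-01,  1.78958886e-01, -2.01890065e-04]), 'wrist_force': array([ 0.82848854, -0.11551787,  0.48718419]), 'wrist_torque': array([ 0.01341737, -0.00988441, -0.03570616]), 'gripper_force': 0.0, 'grip_width': 87.58713764410086}
top [[-0.02, -0.98, 0.18, 397.82], [-1.0, 0.02, -0.01, 1.56], [0.01, -0.18, -0.98, 804.73], [0.0, 0.0, 0.0, 1.0]]
isolator mask 0.92 [162.9, 234.9, 284.5, 309.0] [270.3 225.6]
isolator pt 0.88 [271.6, 233.6] [479. 160.   0.]
handle mask 0.95 [170.8, 249.6, 231.9, 284.5] [266.8 201.7]Traceback (most recent call last):
  File "<stdin>", line 8, in <module>
ValueError: it knows: isolator, small_switch
```

```bash
python3 - <<'E'
from h import *
for n in("top","scene"):
    f=ctrl.grab_frame(n);save(f,n+"1.png")
    if n=="top":
        cv2.imwrite("pics/crop.png",cv2.resize(cv2.cvtColor(f["pixels"][220:330,140:310],cv2.COLOR_RGB2BGR),None,fx=4.5,fy=4.5,interpolation=cv2.INTER_CUBIC))
    for q in("isolator","handle","hasp","small_switch"):
        for m in ctrl.masks_of(q,f)[:3]: 
            r=np.argwhere(m["region"]);print(n,q,"mask",m["conf"],m["bbox"],r.mean(0).round(1))
    for q in("isolator","small_switch"):
        for m in ctrl.place_of(q,f)[:2]:
            p=m["point"];print(q,"pt",m["conf"],p,ray(f,(p[1],p[0]),0).round(0))
E
```

```text
top isolator mask 0.58 [164.9, 232.8, 283.8, 307.3] [270.2 225.4]
top handle mask 0.63 [168.8, 250.3, 228.7, 285.6] [266.6 200.9]
top hasp mask 0.7 [252.1, 239.7, 274.7, 298.1] [270.  263.1]
top small_switch mask 0.78 [400.5, 228.7, 486.9, 291.0] [261.  444.3]
isolator pt 0.68 [274.7, 233.5] [474. 160.   0.]
small_switch pt 0.63 [260.7, 443.9] [ 491. -202.    0.]
scene isolator mask 0.73 [298.8, 144.2, 395.9, 239.5] [192.3 346.4]
scene handle mask 0.68 [340.5, 147.6, 376.8, 182.1] [165.7 360.5]
scene hasp mask 0.62 [306.4, 172.3, 346.0, 207.8] [190.5 324.7]
scene small_switch mask 0.57 [172.8, 257.3, 248.9, 345.3] [302.3 210.9]
isolator pt 0.65 [204.4, 347.6] [478. 168.   0.]
small_switch pt 0.96 [310.7, 213.5] [ 487. -192.   -0.]
```

View pics/top0.png

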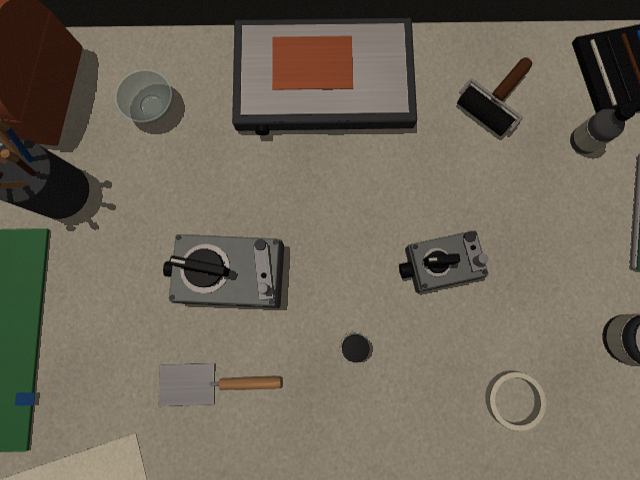

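View pics/crop.png

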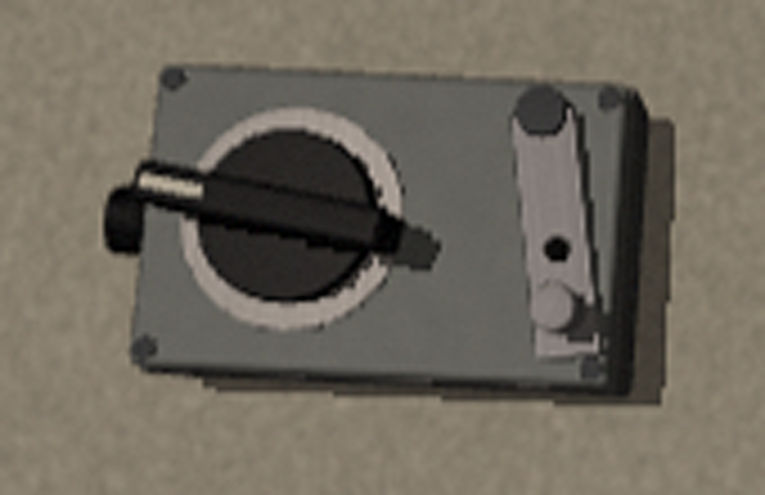

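The top view shows the isolator at left (pixels 165–284, 233–308). Its bar is nearly along box y, tilted slightly clockwise, and the hasp at right is stowed. The small switch is on the right at 400–487. Next I fit the pose.

```bash
python3 - <<'E'
from h import *
from scipy.optimize import least_squares as L
f=ctrl.grab_frame("top"); g=ctrl.grab_frame("scene")
px=lambda c:np.array(c)/4.5+[140-.4,220-.4]
obs=[((-55,85,70),(132,372)),((55,85,70),(160,68)),((55,-85,70),(630,85)),((-55,-85,70),(606,388)),((0,30,71),(292,218)),((40,-55,80),(542,110))]
W=lambda p,q:np.array([p[0]+np.cos(p[2])*q[0]-np.sin(p[2])*q[1],p[1]+np.sin(p[2])*q[0]+np.cos(p[2])*q[1],q[2]])
r=lambda p:np.concatenate([proj(f,W(p,q))-px(c) for q,c in obs])
s=L(r,[478,160,0],loss="soft_l1",x_scale=[10,10,.1]);p=s.x
print(p,np.degrees(p[2]));print(r(p).round(1).reshape(-1,2).tolist())
H=W(p,(0,30,116));P=W(p,(40,-55,110));print("handle",H,"pivot",P)
post=ray(f,px((558,305)),110);d=post-P;print("post",post,np.hypot(*d[:2]))
# hasp angle: direction from box -x, ccw
print("hasp",np.arctan2(d[1],d[0])-p[2]-np.pi)
a=ray(f,px((140,172)),116);b=ray(f,px((390,228)),116);e=a-b;print(a,b,(a+b)/2,"handle ang",-(np.arctan2(e[1],e[0])-p[2]-np.pi/2))
# overlay
def draw(f,n,hd,hs):
    im=cv2.cvtColor(f["pixels"],cv2.COLOR_RGB2BGR)
    big=cv2.resize(im,None,fx=4,fy=4,interpolation=cv2.INTER_CUBIC)
    D=lambda pts,c:cv2.polylines(big,[np.array([(proj(f,W(p,q))+.5)*4 for q in pts],int)],True,c,1)
    D([(-55,85,70),(55,85,70),(55,-85,70),(-55,-85,70)],(0,255,0))
    t=np.linspace(0,6.28,30)
    D([(30*np.cos(u),30+30*np.sin(u),82) for u in t],(0,255,255))
    R=lambda v,a:np.array([[np.cos(a),-np.sin(a)],[np.sin(a),np.cos(a)]])@v
    for z in (116,82): D([(*(R(v,-hd)+[0,30]),z) for v in [(-7,-42),(7,-42),(7,42),(-7,42)]],(0,0,255))
    c=R((-70,0),hs)+[40,-55]
    D([(c[0]+8*np.cos(u),c[1]+8*np.sin(u),110) for u in t],(255,0,255))
    u,v=(proj(f,W(p,(0,0,80)))*4).astype(int)
    return cv2.resize(big[v-200:v+200,u-290:u+290],None,fx=1.3,fy=1.3)
import sys
A=draw(f,"",.1,.1);B=draw(g,"",.1,.1)
cv2.imwrite("pics/ov.png",cv2.resize(np.vstack([A,B]),(435,600)))
cv2.imwrite("pics/ovA.png",A);cv2.imwrite("pics/ovB.png",B)
E
```

```text
[ 4.75826283e+02  1.61307935e+02 -5.58912386e-02] -3.202332085950714
[[-2.5, 0.3], [-1.8, -2.1], [0.8, -1.8], [2.1, 1.0], [0.4, 0.4], [-0.0, 0.3]]
handle [477.50214776 191.26108952 116.        ] pivot [512.69140516 104.159332   110.        ]
post [443.74147134  94.0576217  110.        ] 69.68599518779727
hasp -6.081821110699613
[489.14034739 230.29164528 116.        ] [469.32382356 148.17605182 116.        ] [479.23208548 189.23384855 116.        ] handle ang 0.18090595100120987
```

View pics/ovA.png

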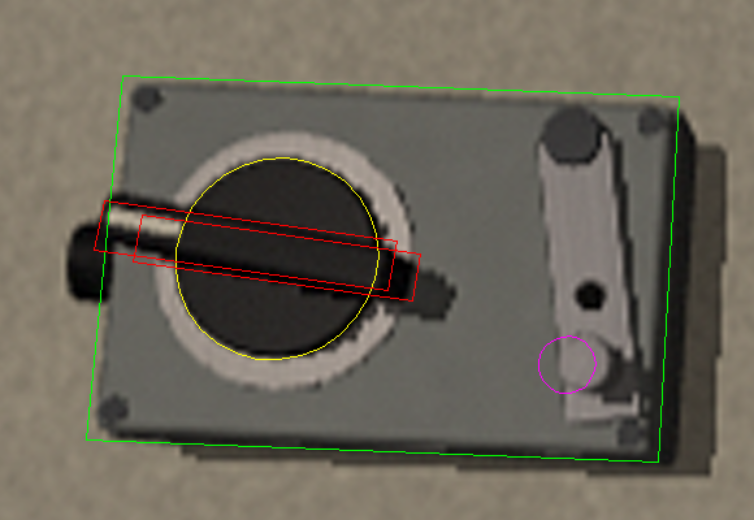

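View pics/ovB.png

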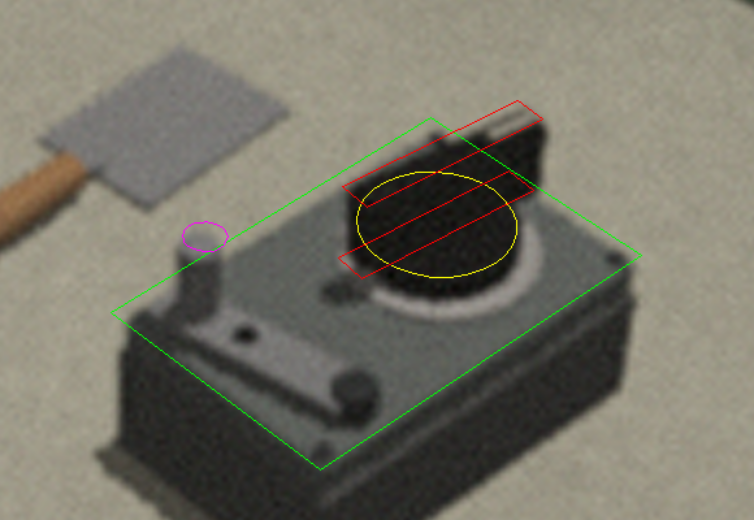

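The overlays match in both views: yaw is about -3.2°, the handle about 0.18 rad, the hasp about 0.2 rad, and the handle axis is near (478, 191). I'll transit high, then turn.

```bash
python3 -m crank '[{"tx":24.5,"ty":-30.3},{"tx":24.5,"ty":-30.3},{"tx":24.5,"ty":-30.3},{"tx":24.5,"ty":-30.3},{"tx":24.5,"ty":-30.3},{"tx":24.5,"ty":-30.3},{"tx":24.5,"ty":-30.3},{"tx":24.5,"ty":-30.3}]'
python3 -m crank '[{"tx":24.5,"ty":-30.3},{"tx":24.5,"ty":-30.3},{"tx":24.5,"ty":-30.3},{"tx":24.5,"ty":-30.3},{"tx":24.5,"ty":-30.3},{"tx":24.5,"ty":-30.3},{"tx":24.5,"ty":-30.3},{"tx":24.5,"ty":-30.3}]'
python3 -m crank '[{"tx":24.5,"ty":-30.3},{"tx":24.5,"ty":-30.3},{"tx":24.5,"ty":-30.3},{"tx":24.5,"ty":-30.3},{"tx":24.5,"ty":-30.3},{},{}]'
python3 -m crank '[{"turn":-7},{"turn":-7},{"turn":-7},{"turn":-7},{"turn":-7},{"turn":-7},{"turn":-7},{"turn":-7}]'
python3 -m crank '[{},{}]'
cat > st.py <<'E'
from h import *
import sys
from scipy.spatial.transform import Rotation as Ro
s=ctrl.read_state();R=Ro.from_quat(s["eef_rot"],scalar_first=True).as_matrix()
print("t",s["t"],"pos",s["tool_pos"].round(1),"tooly deg",np.degrees(np.arctan2(R[1,1],R[0,1])).round(1),"z",R[:,2].round(3),"F",s["wrist_force"].round(1),"w",s["grip_width"],"q",s["joints"].round(2))
if len(sys.argv)>3: print("tool delta",(R.T@(np.array(list(map(float,sys.argv[1:4])))-s["tool_pos"])).round(1))
E
python3 st.py 478 190.5 330
```

```text
t 1.0 pos [ 220.  -585.   404.7] tooly deg -69.4 z [ 0. -0. -1.] F [-0.4 -0.6  0.6] w 87.55569827702706 q [ 1.14  0.41 -0.01  1.6   0.01  1.13 -0.08]
tool delta [ 514.5 -635.    74.6]schema error: expected keys tx, ty, tz, turn, gripper
schema error: expected keys tx, ty, tz, turn, gripper
schema error: expected keys tx, ty, tz, turn, gripper
schema error: expected keys tx, ty, tz, turn, gripper
schema error: expected keys tx, ty, tz, turn, gripper
```

```bash
python3 -m crank '[{"tx":24.5,"ty":-30.3,"tz":0,"turn":0,"gripper":100},{"tx":24.5,"ty":-30.3,"tz":0,"turn":0,"gripper":100},{"tx":24.5,"ty":-30.3,"tz":0,"turn":0,"gripper":100},{"tx":24.5,"ty":-30.3,"tz":0,"turn":0,"gripper":100},{"tx":24.5,"ty":-30.3,"tz":0,"turn":0,"gripper":100},{"tx":24.5,"ty":-30.3,"tz":0,"turn":0,"gripper":100},{"tx":24.5,"ty":-30.3,"tz":0,"turn":0,"gripper":100}]' && python3 st.py 478 190.5 330
```

```text
t: 1.58
tool_pos: [306.0, -324.2, 404.9]
eef_rot: [0.0, 0.984, 0.179, 0.0]
wrist_force: [-0.1, 0.4, -0.3]
grip_width: 87.7
gripper_force: 0.0
t 1.5833 pos [ 306.  -324.2  404.9] tooly deg -69.4 z [ 0.    -0.001 -1.   ] F [-0.1  0.4 -0.3] w 87.6749811044347 q [ 0.85  0.11 -0.16  2.    0.02  1.03 -0.53]
tool delta [ 342.1 -421.3   74.6]
```

```bash
python3 -m crank '[{"tx":24.5,"ty":-30.3,"tz":0,"turn":0,"gripper":100},{"tx":24.5,"ty":-30.3,"tz":0,"turn":0,"gripper":100},{"tx":24.5,"ty":-30.3,"tz":0,"turn":0,"gripper":100},{"tx":24.5,"ty":-30.3,"tz":0,"turn":0,"gripper":100},{"tx":24.5,"ty":-30.3,"tz":0,"turn":0,"gripper":100},{"tx":24.5,"ty":-30.3,"tz":0,"turn":0,"gripper":100},{"tx":24.5,"ty":-30.3,"tz":0,"turn":0,"gripper":100}]' && python3 -m crank '[{"tx":24.5,"ty":-30.3,"tz":0,"turn":0,"gripper":100},{"tx":24.5,"ty":-30.3,"tz":0,"turn":0,"gripper":100},{"tx":24.5,"ty":-30.3,"tz":0,"turn":0,"gripper":100},{"tx":24.5,"ty":-30.3,"tz":0,"turn":0,"gripper":100},{"tx":24.5,"ty":-30.3,"tz":0,"turn":0,"gripper":100},{"tx":24.5,"ty":-30.3,"tz":0,"turn":0,"gripper":100},{"tx":0,"ty":0,"tz":0,"turn":0,"gripper":100}]' && python3 -m crank '[{"tx":0,"ty":0,"tz":0,"turn":-7,"gripper":100},{"tx":0,"ty":0,"tz":0,"turn":-7,"gripper":100},{"tx":0,"ty":0,"tz":0,"turn":-7,"gripper":100},{"tx":0,"ty":0,"tz":0,"turn":-7,"gripper":100},{"tx":0,"ty":0,"tz":0,"turn":-7,"gripper":100},{"tx":0,"ty":0,"tz":0,"turn":-7,"gripper":100},{"tx":0,"ty":0,"tz":0,"turn":-7,"gripper":100},{"tx":0,"ty":0,"tz":0,"turn":-7,"gripper":100}]' && python3 st.py 478 190.5 330; python3 - <<'E'
from h import *
f=ctrl.grab_frame("wrist");save(f,"w1.png");print(proj(f,(478,190.5,116)))
E
```

```text
t: 2.17
tool_pos: [391.8, -65.3, 405.1]
eef_rot: [0.0, 0.984, 0.179, 0.001]
wrist_force: [1.1, -0.5, -0.8]
grip_width: 87.8
gripper_force: 0.0
t: 2.75
tool_pos: [465.9, 161.7, 405.2]
eef_rot: [-0.002, 0.983, 0.183, 0.001]
wrist_force: [0.2, -0.3, 0.7]
grip_width: 87.9
gripper_force: 0.0
t: 3.42
tool_pos: [465.3, 154.5, 404.7]
eef_rot: [0.0, 0.783, 0.622, 0.0]
wrist_force: [-0.0, 0.0, 0.5]
grip_width: 88.2
gripper_force: 0.0
t 3.4167 pos [465.3 154.5 404.7] tooly deg -13.0 z [ 0. -0. -1.] F [-0.   0.   0.5] w 88.16200412335456 q [ 0.27  0.28 -0.82  1.87  0.23  1.08 -0.86]
tool delta [38.   4.3 74.7]
[324.39070819 197.15913005]
```

View pics/w1.png

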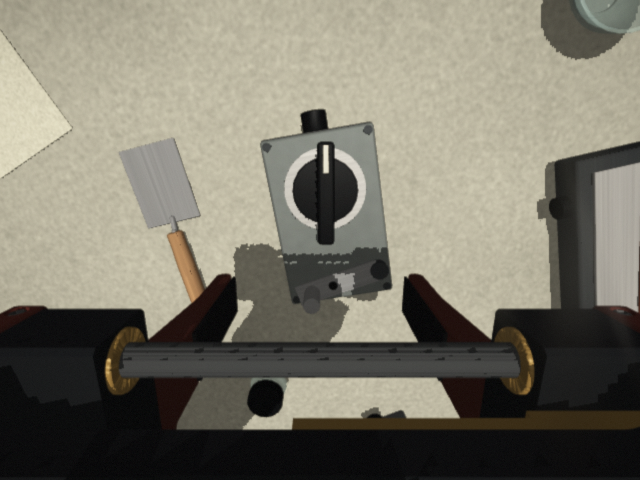

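The wrist view shows the bar at (326, 193), upright in the picture and aligned with the tool. The fingers straddle it once I shift 38 mm along x. Moving over, descending and closing.

```bash
python3 -m crank '[{"tx":20,"ty":2,"tz":0,"turn":0,"gripper":100},{"tx":18,"ty":2,"tz":0,"turn":0,"gripper":100},{"tx":0,"ty":0,"tz":25,"turn":0,"gripper":100},{"tx":0,"ty":0,"tz":25,"turn":0,"gripper":100},{"tx":0,"ty":0,"tz":25,"turn":0,"gripper":100},{"tx":0,"ty":0,"tz":0,"turn":0,"gripper":60},{"tx":0,"ty":0,"tz":0,"turn":0,"gripper":60}]' && python3 st.py 478 190.5 270
```

```text
t: 4.05
tool_pos: [477.8, 190.5, 329.2]
eef_rot: [-0.0, 0.785, 0.619, -0.001]
wrist_force: [-0.1, -0.0, -0.6]
grip_width: 77.9
gripper_force: 0.0
t 4.05 pos [477.8 190.5 329.2] tooly deg -13.5 z [-0.002 -0.001 -1.   ] F [-0.1 -0.  -0.6] w 77.8933786113407 q [ 0.14  0.42 -0.77  1.91  0.35  0.96 -1.03]
tool delta [ 0.1  0.4 59.2]
```

```bash
python3 -m crank '[{"tx":0,"ty":0,"tz":20,"turn":0,"gripper":60},{"tx":0,"ty":0,"tz":20,"turn":0,"gripper":60},{"tx":0,"ty":0,"tz":18,"turn":0,"gripper":60},{"tx":0,"ty":0,"tz":0,"turn":0,"gripper":0},{"tx":0,"ty":0,"tz":0,"turn":0,"gripper":0},{"tx":0,"ty":0,"tz":0,"turn":0,"gripper":0},{"tx":0,"ty":0,"tz":0,"turn":0,"gripper":0},{"tx":0,"ty":0,"tz":0,"turn":0,"gripper":0}]' 15 && python3 -m crank '[{"tx":0,"ty":0,"tz":0,"turn":0,"gripper":0},{"tx":0,"ty":0,"tz":0,"turn":0,"gripper":0},{"tx":0,"ty":0,"tz":0,"turn":0,"gripper":0},{"tx":0,"ty":0,"tz":0,"turn":0,"gripper":0},{"tx":0,"ty":0,"tz":0,"turn":0,"gripper":0}]' && python3 st.py 478 190.5 270
```

```text
t: 4.72
tool_pos: [478.4, 191.0, 273.0]
eef_rot: [0.0, 0.785, 0.62, 0.001]
wrist_force: [0.1, 0.5, -0.6]
grip_width: 24.7
gripper_force: 0.0
t: 5.13
tool_pos: [478.6, 190.7, 272.4]
eef_rot: [0.001, 0.785, 0.62, 0.001]
wrist_force: [2.5, -0.8, 6.0]
grip_width: 14.3
gripper_force: 15.0
t 5.1333 pos [478.6 190.7 272.4] tooly deg -13.4 z [ 0.002  0.    -1.   ] F [ 2.5 -0.8  6. ] w 14.256605518931389 q [ 0.09  0.49 -0.73  1.96  0.43  0.85 -1.1 ]
tool delta [-0.4 -0.5  2.4]
```

Gripped at 14.3 mm with small forces, so the bar is held. Next I turn clockwise about 80°.

```bash
python3 -m crank '[{"tx":0,"ty":0,"tz":0,"turn":5,"gripper":0},{"tx":0,"ty":0,"tz":0,"turn":5,"gripper":0},{"tx":0,"ty":0,"tz":0,"turn":5,"gripper":0},{"tx":0,"ty":0,"tz":0,"turn":5,"gripper":0},{"tx":0,"ty":0,"tz":0,"turn":5,"gripper":0},{"tx":0,"ty":0,"tz":0,"turn":5,"gripper":0},{"tx":0,"ty":0,"tz":0,"turn":5,"gripper":0},{"tx":0,"ty":0,"tz":0,"turn":5,"gripper":0}]' && python3 -m crank '[{"tx":0,"ty":0,"tz":0,"turn":5,"gripper":0},{"tx":0,"ty":0,"tz":0,"turn":5,"gripper":0},{"tx":0,"ty":0,"tz":0,"turn":5,"gripper":0},{"tx":0,"ty":0,"tz":0,"turn":5,"gripper":0},{"tx":0,"ty":0,"tz":0,"turn":5,"gripper":0},{"tx":0,"ty":0,"tz":0,"turn":5,"gripper":0},{"tx":0,"ty":0,"tz":0,"turn":4,"gripper":0},{"tx":0,"ty":0,"tz":0,"turn":0,"gripper":0}]' && python3 -m crank '[{"tx":0,"ty":0,"tz":0,"turn":0,"gripper":0}]' && python3 st.py 478 190.5 270; python3 -c "
from plant import ctrl;print(ctrl.read_state()['wrist_torque'])"
```

```text
t: 5.8
tool_pos: [478.3, 191.0, 272.4]
eef_rot: [0.0, 0.95, 0.312, 0.001]
wrist_force: [-0.1, -1.2, 6.5]
grip_width: 14.0
gripper_force: 15.0
t: 6.47
tool_pos: [478.1, 191.4, 272.4]
eef_rot: [-0.0, 1.0, 0.021, 0.001]
wrist_force: [0.2, -0.2, 6.0]
grip_width: 13.9
gripper_force: 15.0
t: 6.55
tool_pos: [478.1, 191.4, 272.4]
eef_rot: [-0.0, 1.0, 0.023, 0.001]
wrist_force: [0.0, -0.5, 6.8]
grip_width: 14.1
gripper_force: 15.0
t 6.55 pos [478.1 191.4 272.4] tooly deg -87.4 z [ 0.001  0.001 -1.   ] F [ 0.  -0.5  6.8] w 14.140420841765708 q [-0.14  0.42 -0.42  1.97  0.24  0.79 -2.22]
tool delta [-0.1  0.9  2.4]
[ 0.01854699  0.09091064 -0.14254307]
```

```bash
python3 -m crank '[{"tx":0,"ty":0,"tz":0,"turn":3,"gripper":0},{"tx":0,"ty":0,"tz":0,"turn":3,"gripper":0},{"tx":0,"ty":0,"tz":0,"turn":2,"gripper":0},{"tx":0,"ty":0,"tz":0,"turn":0,"gripper":0},{"tx":0,"ty":0,"tz":0,"turn":0,"gripper":0}]' >/dev/null && python3 st.py 478 190.5 270; python3 -c "
from plant import ctrl;print(ctrl.read_state()['wrist_torque'])"
```

```text
t 6.9667 pos [478.  191.5 272.3] tooly deg -95.3 z [ 0.001  0.001 -1.   ] F [-0.4 -0.3  5.7] w 14.244465826354551 q [-0.17  0.42 -0.39  1.98  0.22  0.79 -2.34]
tool delta [0.  1.  2.3]
[0.05059031 0.10685469 0.34616256]
```

Torque has risen to 0.35 N m, well above the 0.12 N m friction, so the handle is at its stop. Releasing, lifting and looking.

```bash
python3 -m crank '[{"tx":0,"ty":0,"tz":0,"turn":0,"gripper":50},{"tx":0,"ty":0,"tz":0,"turn":0,"gripper":50},{"tx":0,"ty":0,"tz":0,"turn":0,"gripper":50},{"tx":0,"ty":0,"tz":0,"turn":0,"gripper":50},{"tx":0,"ty":0,"tz":-25,"turn":0,"gripper":50},{"tx":0,"ty":0,"tz":-25,"turn":0,"gripper":50},{"tx":0,"ty":0,"tz":-25,"turn":0,"gripper":50},{"tx":0,"ty":0,"tz":-25,"turn":0,"gripper":0}]' && python3 -m crank '[{"tx":0,"ty":0,"tz":0,"turn":0,"gripper":0},{"tx":-40,"ty":0,"tz":0,"turn":0,"gripper":0},{"tx":-40,"ty":0,"tz":0,"turn":0,"gripper":0},{"tx":0,"ty":0,"tz":0,"turn":0,"gripper":0},{"tx":0,"ty":0,"tz":0,"turn":0,"gripper":0}]' >/dev/null; python3 st.py; python3 - <<'E'
from h import *
f=ctrl.grab_frame("wrist");save(f,"w2.png")
g=ctrl.grab_frame("scene");t=ctrl.grab_frame("top")
a=cv2.resize(f["pixels"],(400,300));b=cv2.resize(g["pixels"][120:270,270:470],(400,300));c=cv2.resize(t["pixels"][200:350,130:330],(400,300))
cv2.imwrite("pics/m2.png",np.vstack([np.hstack([a,b]),np.hstack([c,c*0])])[:,:,::-1])
for n,F in(("wrist",f),("scene",g),("top",t)):
  for q in("handle","hasp"):
    for m in ctrl.masks_of(q,F)[:1]:print(n,q,m["conf"],m["bbox"])
E
```

```text
t: 7.63
tool_pos: [477.7, 190.7, 372.5]
eef_rot: [0.0, 0.999, -0.047, -0.0]
wrist_force: [0.7, -0.6, 0.1]
grip_width: 39.9
gripper_force: 0.0
t 8.05 pos [396.8 198.4 371.5] tooly deg -95.3 z [ 0.    -0.001 -1.   ] F [ 0.6 -0.3  0.7] w 7.084245761736186 q [-0.15  0.17 -0.46  2.03  0.09  0.96 -2.33]
wrist handle 0.7 [283.3, 67.2, 359.2, 196.9]
wrist hasp 0.85 [412.3, 69.9, 462.4, 194.3]
scene handle 0.58 [343.1, 144.5, 378.1, 183.4]
top handle 0.6 [185.0, 239.8, 225.0, 292.5]
top hasp 0.67 [253.2, 240.7, 276.0, 295.7]
```

View pics/m2.png

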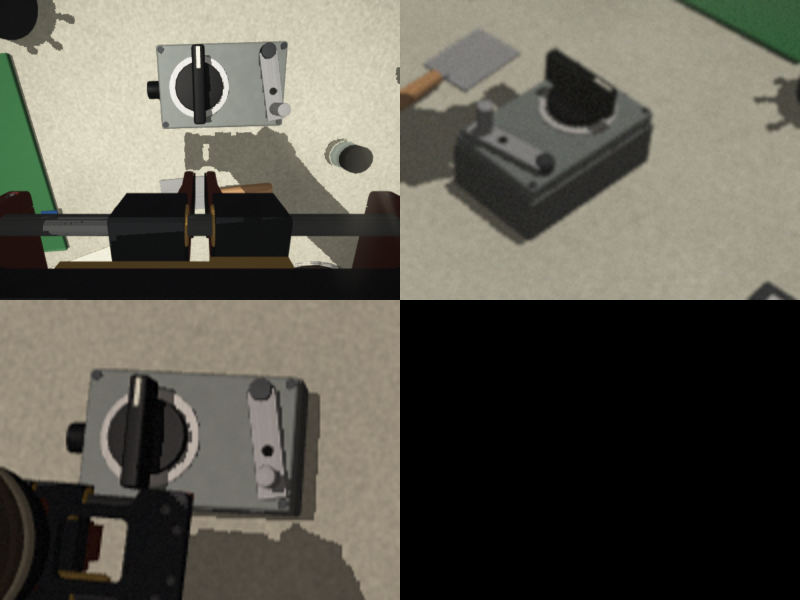

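The handle now lies along box x (wrist picture: bar from (198,45) to (198,122), half scale), and the hasp is still stowed. Next I locate the post in the wrist view.

```bash
python3 - <<'E'
from h import *
f=ctrl.grab_frame("wrist")
im=cv2.resize(f["pixels"][60:210,230:480],None,fx=3,fy=3,interpolation=cv2.INTER_CUBIC)
for p,c in(((443.7,94.1,110),(255,0,255)),((512.7,104.2,80),(0,255,0)),((477.7,191,116),(255,0,0))):
    u=proj(f,p);print(p,u.round(1));cv2.circle(im,tuple(((u-[230,60]+.5)*3).astype(int)),4,c,-1)
cv2.imwrite("pics/w3.png",im[:,:,::-1])
for uv,z in(((454,174),110),((429,79),80)):print(ray(f,uv,z))
E
python3 st.py 443.7 94.1 371.5
```

```text
(443.7, 94.1, 110) [458.2 178.3]
(512.7, 104.2, 80) [429.8  84. ]
(477.7, 191, 116) [319.4 142.1]
[447.03566788  97.12811043 110.        ]
[516.20904231 104.75707523  80.        ]
t 8.55 pos [398.7 198.2 371.4] tooly deg -95.4 z [-0.  0. -1.] F [-0.3 -0.  -0.1] w 0.7251322628331682 q [-0.15  0.17 -0.46  2.03  0.09  0.96 -2.33]
tool delta [54.7 99.4 -0.1]
```

View pics/w3.png

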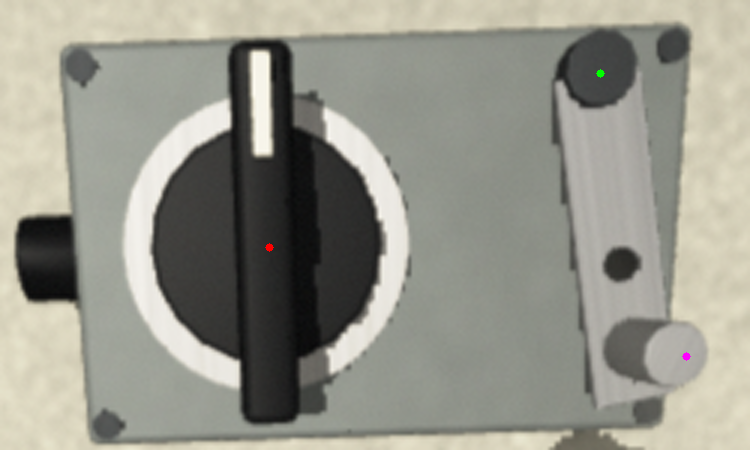

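The projections land within about 3 px of the true features, with the post at about (445, 95). Moving over the post and opening the fingers.

```bash
python3 -m crank '[{"tx":18.5,"ty":32.7,"tz":0,"turn":0,"gripper":60},{"tx":18.5,"ty":32.7,"tz":0,"turn":0,"gripper":60},{"tx":18.5,"ty":32.7,"tz":0,"turn":0,"gripper":60},{"tx":0,"ty":0,"tz":0,"turn":-6.5,"gripper":60},{"tx":0,"ty":0,"tz":0,"turn":-6.5,"gripper":60},{"tx":0,"ty":0,"tz":20,"turn":0,"gripper":60},{"tx":0,"ty":0,"tz":20,"turn":0,"gripper":60},{"tx":0,"ty":0,"tz":0,"turn":0,"gripper":60}]' >/dev/null; python3 st.py 444.7 95.3 268
```

```text
t 9.2167 pos [443.5  94.8 328.9] tooly deg -82.4 z [-0.005 -0.001 -1.   ] F [-0.9 -1.2 -1.1] w 50.31602616918925 q [ 0.03  0.24 -0.4   2.06  0.12  0.87 -1.88]
tool delta [ 1.6 -0.4 60.9]
```

```bash
python3 -m crank '[{"tx":1,"ty":0,"tz":20,"turn":0,"gripper":60},{"tx":0,"ty":0,"tz":20,"turn":0,"gripper":60},{"tx":0,"ty":0,"tz":20,"turn":0,"gripper":60},{"tx":0,"ty":0,"tz":0,"turn":0,"gripper":0},{"tx":0,"ty":0,"tz":0,"turn":0,"gripper":0},{"tx":0,"ty":0,"tz":0,"turn":0,"gripper":0},{"tx":0,"ty":0,"tz":0,"turn":0,"gripper":0},{"tx":0,"ty":0,"tz":0,"turn":0,"gripper":0}]' 8 >/dev/null; python3 -m crank '[{"tx":0,"ty":0,"tz":0,"turn":0,"gripper":0},{"tx":0,"ty":0,"tz":0,"turn":0,"gripper":0},{"tx":0,"ty":0,"tz":0,"turn":0,"gripper":0}]'; python3 st.py 444.7 95.3 268
```

```text
t: 10.13
tool_pos: [445.7, 95.6, 272.4]
eef_rot: [-0.0, 0.998, 0.066, 0.001]
wrist_force: [-1.3, -0.2, 6.6]
grip_width: 15.7
gripper_force: 8.0
t 10.1333 pos [445.7  95.6 272.4] tooly deg -82.4 z [ 0.001  0.    -1.   ] F [-1.3 -0.2  6.6] w 15.715946808252827 q [ 0.    0.33 -0.38  2.11  0.18  0.73 -1.93]
tool delta [-1.   0.2  4.4]
```

Post gripped at 15.7 mm. Following the arc, with the tool turning along with the hasp.

```bash
python3 -m crank '[{"tx":0.2,"ty":4.9,"tz":0,"turn":-4,"gripper":0},{"tx":0.2,"ty":4.9,"tz":0,"turn":-4,"gripper":0},{"tx":0.2,"ty":4.9,"tz":0,"turn":-4,"gripper":0},{"tx":0.2,"ty":4.9,"tz":0,"turn":-4,"gripper":0},{"tx":0.2,"ty":4.9,"tz":0,"turn":-4,"gripper":0}]'; python3 st.py
```

```text
t: 10.55
tool_pos: [453.0, 72.5, 272.4]
eef_rot: [0.0, 0.971, 0.24, 0.0]
wrist_force: [-2.3, 0.2, 7.8]
grip_width: 16.2
gripper_force: 8.0
t 10.55 pos [453.   72.5 272.4] tooly deg -62.2 z [ 0.001  0.    -1.   ] F [-2.3  0.2  7.8] w 16.222988945217928 q [ 0.11  0.34 -0.45  2.1   0.22  0.74 -1.56]
```

```bash
python3 -m crank '[{"tx":0.2,"ty":4.9,"tz":0,"turn":-4,"gripper":0},{"tx":0.2,"ty":4.9,"tz":0,"turn":-4,"gripper":0},{"tx":0.2,"ty":4.9,"tz":0,"turn":-4,"gripper":0},{"tx":0.2,"ty":4.9,"tz":0,"turn":-4,"gripper":0},{"tx":0.2,"ty":4.9,"tz":0,"turn":-4,"gripper":0},{"tx":0.2,"ty":4.9,"tz":0,"turn":-4,"gripper":0},{"tx":0.2,"ty":4.9,"tz":0,"turn":-4,"gripper":0},{"tx":0.2,"ty":4.9,"tz":0,"turn":-4,"gripper":0}]'; python3 -m crank '[{"tx":0.2,"ty":4.9,"tz":0,"turn":-4,"gripper":0},{"tx":0.2,"ty":4.9,"tz":0,"turn":-4,"gripper":0},{"tx":0.2,"ty":4.9,"tz":0,"turn":-4,"gripper":0},{"tx":0.2,"ty":4.9,"tz":0,"turn":-4,"gripper":0},{"tx":0.2,"ty":4.9,"tz":0,"turn":-4,"gripper":0},{"tx":0,"ty":0,"tz":0,"turn":0,"gripper":0}]'; python3 st.py 509 34 272
```

```text
t: 11.22
tool_pos: [480.1, 44.6, 272.4]
eef_rot: [0.0, 0.867, 0.499, 0.0]
wrist_force: [-2.3, -0.6, 7.0]
grip_width: 15.2
gripper_force: 8.0
t: 11.72
tool_pos: [503.7, 36.3, 272.4]
eef_rot: [0.0, 0.767, 0.642, 0.001]
wrist_force: [0.6, 0.2, 5.8]
grip_width: 15.9
gripper_force: 8.0
t 11.7167 pos [503.7  36.3 272.4] tooly deg -10.1 z [ 0.002  0.001 -1.   ] F [0.6 0.2 5.8] w 15.893272930760986 q [ 0.33  0.45 -0.62  1.99  0.36  0.81 -0.67]
tool delta [-1.3  5.6  0.4]
```

```bash
python3 -m crank '[{"tx":0.2,"ty":3,"tz":0,"turn":-3,"gripper":0},{"tx":0,"ty":3,"tz":0,"turn":-2,"gripper":0},{"tx":0,"ty":3,"tz":0,"turn":-2,"gripper":0},{"tx":0,"ty":0,"tz":0,"turn":0,"gripper":0},{"tx":0,"ty":0,"tz":0,"turn":0,"gripper":0}]'; python3 st.py 509 34 272
```

```text
t: 12.13
tool_pos: [510.2, 35.7, 271.6]
eef_rot: [-0.001, 0.727, 0.686, -0.002]
wrist_force: [-8.3, 1.7, 8.5]
grip_width: 15.7
gripper_force: 8.0
t 12.1333 pos [510.2  35.7 271.6] tooly deg -3.3 z [-0.004 -0.    -1.   ] F [-8.3  1.7  8.5] w 15.71490566976937 q [ 0.35  0.47 -0.65  1.97  0.38  0.83 -0.57]
tool delta [-1.7 -1.1 -0.4]
```

The push force is 8.3 N against about 1 N for friction, so the hasp is at its stop. Releasing, lifting and checking.

```bash
python3 -m crank '[{"tx":0,"ty":0,"tz":0,"turn":0,"gripper":50},{"tx":0,"ty":0,"tz":0,"turn":0,"gripper":50},{"tx":0,"ty":0,"tz":0,"turn":0,"gripper":50},{"tx":0,"ty":0,"tz":0,"turn":0,"gripper":50},{"tx":0,"ty":0,"tz":-25,"turn":0,"gripper":50},{"tx":0,"ty":0,"tz":-25,"turn":0,"gripper":50},{"tx":0,"ty":0,"tz":-30,"turn":0,"gripper":50},{"tx":0,"ty":0,"tz":-30,"turn":0,"gripper":50}]'; python3 -m crank '[{"tx":-40,"ty":0,"tz":0,"turn":0,"gripper":50},{"tx":-40,"ty":0,"tz":0,"turn":0,"gripper":50},{"tx":-40,"ty":0,"tz":0,"turn":0,"gripper":50},{"tx":0,"ty":0,"tz":0,"turn":0,"gripper":50},{"tx":0,"ty":0,"tz":0,"turn":0,"gripper":50}]'; python3 - <<'E'
from h import *
t=ctrl.grab_frame("top");w=ctrl.grab_frame("wrist")
cv2.imwrite("pics/m4.png",np.hstack([cv2.resize(t["pixels"][200:350,130:330],(400,300)),cv2.resize(w["pixels"],(400,300))])[:,:,::-1])
E
```

```text
t: 12.8
tool_pos: [511.5, 35.0, 382.6]
eef_rot: [-0.0, 0.728, 0.686, -0.0]
wrist_force: [0.5, 0.2, -0.4]
grip_width: 43.7
gripper_force: 0.0
t: 13.22
tool_pos: [504.3, -87.5, 381.5]
eef_rot: [0.0, 0.73, 0.684, -0.0]
wrist_force: [-0.3, 0.4, 0.4]
grip_width: 43.9
gripper_force: 0.0
```

View pics/m4.png

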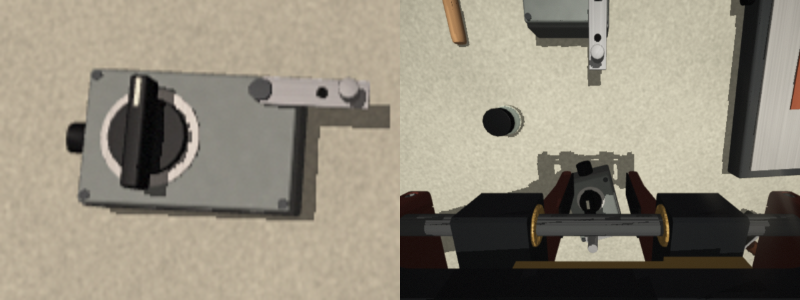

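The handle lies across the box along its x. The hasp stands square out past the right edge (pivot at (262,90), post at (350,92) in the left panel). The gripper is clear of everything.

```bash
python3 -c "
from plant import ctrl;print(ctrl.job_done())"
```

```text
the job is handed in; nothing more can be done
None
```

I turned the larger isolator's handle to off, then swung its hasp fully out to its stop. The small switch box was not touched, and I handed the job in at about 13 s on the robot's clock; no verdict was returned.

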